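Slide the rivet case home between freshly painted rails

ROBOT

A 6-joint arm with a two-finger parallel gripper is mounted at the origin on the work surface. World frame = base frame: x ahead of the robot, y to its left, z up, the work surface at z = 0. Lengths are in m, angles in rad, forces in N, time in s.
With the tool pointing down it reaches from about 0.425 to 0.95 m from the base axis. Payload 3.5 kg.
Tool frame: the origin (TCP) lies on the centre line of the jaws, within the pads' length; the fingertips stand 8 mm ahead of it and the grasp point (between the pads) lies 11 mm behind it; z points along the fingers, y is the line along which they close (so a half turn about z gives the same grasp; the last joint's range is limited). The gripper opens to 85 mm and grips with 20 to 120 N. Pads are 22 mm wide; open, the fingers measure 114 mm over their backs; the gripper's body (76 mm by 85 mm) begins 54 mm behind the grasp point. The pads swing forward as they close: fully open they stand 13 mm farther back than shut.
Start: joints at [0.956, 0.286, 1.577, -0, 1.279, -0.15], TCP at [0.303, 0.603, 0.239] pointing down, gripper open.
Joint ranges: [-2.77, 2.77], [-0.9, 2.22], [0.21, 2.48], [-1.53, 4.67], [0.24, 2.81], [-2.84, 2.84]. Speed limits (rad/s): [2.79, 2.79, 3.14, 3.14, 3.14, 3.14].

INTERFACE

Orientations are given as a unit quaternion [x, y, z, w].
In Python, from plant import ctrl gives the robot as it stands. The module is installed in compiled form; this text tells all that it offers.
- The arm moves only by the tool send_rows, never from a script. Its argument "steps" is a list of rows, each a list of 5 numbers: the shift along the tool's x, y, z in m, then the turn about the tool's z in degrees, then the opening, from -1 (shut) to 1 (fully open). A call has 1 to 12 rows; each row is the pose to reach, as a shift and turn from the pose commanded when the call began, along the tool's axes at that moment; what a row does not reach only later rows make up. A row lasts 1/10 s, in which the tool goes at most 50 mm and 8.59 degrees, less where a joint would pass 70% of its speed; a pose out of reach is approached as far as the arm can. A call with a gripper value outside its range is refused whole. The fingers move at their own pace and stop on an object; "squeeze" is the grip in N (left out, the last holds). Time passes only in rows, so rows that repeat a pose let the fingers close. It gives the time, the measured TCP pose, the force, the opening and the grip force at its end, in the units of the state.
- ctrl.get_state(): the state, without advancing time (a new reading comes with each control period).
- ctrl.read_camera(name): name is "scene" or "side" or "wrist"; returns the picture (480x640x3 uint8, red, green, blue); there is no depth.
- ctrl.calibration(name): a dict with "intrinsics" (3x3 intrinsics, pixels), "extrinsics" (4x4, takes a point from world to camera coordinates); the wrist camera has in their place "tool_from_camera" (4x4, takes a point from camera to tool coordinates, whose origin is the TCP and whose axes are the flange's). Camera axes: x right, y up, looking along -z (the intrinsics and any distortion apply to the point x, -y, -z); pixel columns grow to the right and rows downward; lengths in m; the calibration is good to about 2 mm. A picture is of the moment at which its call begins: read the wrist's pose just before it. calibration takes no time and is no camera call.
- ctrl.sign_off(): hands the job in; it is judged then, once.
The state is a dict: "time": time; "qpos": joint angles; "dq": joint speeds; "joint_efforts": joint torques, N m; "eef_pos": TCP position; "tcp_rot": TCP orientation; "contact_force": force on the tool from outside, world axes, zero at the start; "wrist_torque": the same for the moment, N m; "opening": opening from 0.0 (shut) to 1.0 (fully open); "finger_force": force on a finger pad.
Only numpy, scipy, OpenCV 4.12 (cv2) and the standard library are available. Lean on these libraries where they do the work, as an engineer would, in place of code of your own. Each camera call takes 0.05 s, during which the arm holds its last target. There are 200 camera calls.

TASK

Push the green rivet case across the plywood board and down the lane between the two red guide rails until it is fully home, square against the yellow end stop. The rails have just been painted: neither the case nor the robot may touch them at all. Only push the case with the fingers, flat on the board, without lifting or tipping it; leave the paint tin, the wooden block and the hammer where they are, and finish with the hand clear.

Things in the scene. Friction and masses are not known exactly. Their poses are not given: they have to be found in the camera images.
- lane: Fixed plywood board on the bench, 360 (x) x 230 (y) x 12 mm. Origin: centre of its underside. +x is the pushing direction, +y left of it. The lane is centred on y = 0; rails run from x = -5 to +130 mm, inner faces at y = +63 and -63 mm; before x = -5 mm the board is bare. The stop's face is at x = +130 mm: the case is home with its centre at x = +75 mm, y = 0.
- rail_left: Red steel guide rail at the board's +y side, freshly painted, not to be touched: upright 135 (x) x 12 (y) x 32 mm high above the board, with a 3 mm thick foot flange reaching a further 22 mm to the outside. Origin: centre of the upright's underside, on the board's top. Axes as the board's.
- rail_right: The same rail, mirrored, at the board's -y side. Origin and axes likewise.
- stop: Yellow steel end stop at the far end of the lane, 14 (x) x 120 (y) x 32 mm high above the board, rigid. Origin: middle of the lower edge of the face that meets the case, on the board's top. May be touched.
- case: Loose closed green steel rivet case, pale label on its lid: 110 (x, along the lane) x 100 (y) x 50 mm high, plain upright faces, 0.45 to 0.85 kg, slides with friction. Origin: centre of its underside. It starts flat on the bare part of the board before the lane, up to 26 mm off the centre line and turned up to 0.2 rad against the board, its +x towards the lane, outside the rails.
- paint_tin: Bystander: round paint tin standing on the bench beside the board, 63 mm across, 66 mm high, silver with a red band. Origin: centre of its underside. Leave it alone.
- wood_block: Bystander: upright wooden block standing on the bench beside the board, 45 x 45 mm, 80 mm high. Origin: centre of its underside. Leave it alone.
- hammer: Bystander: hammer lying on the bench beside the board, 240 mm long along its x axis, with a head 78 mm wide at +x, 26 mm high. Origin: near its middle, on the bench. Leave it alone.
There are look-alikes about, which are no part of the job. Of the things that look like the case, the smallest one is meant.

How it is judged:
By the outcome, as a careful person would: the job done as asked, in the order asked, and still so for the second after the job is handed in, with the robot touching nothing.
It also fails if it takes over 69 s, if anything falls off the work surface, if the arm or the gripper's body presses on something with over 40 N, if the wrist force passes 120 N, or if a joint passes its speed limit or range.

## Working session

There is one attempt and no reset: what is moved stays moved. The work goes in short steps, Python scripts to look and compute and a tool call to move; the robot and the scene stay as the last step left them, time stands still between calls to the robot, and variables do not carry over. Pictures are saved under pics/ and viewed, at most 10 in all, crops included, and the job is handed in when it is done.

Besides the shell and the picture viewer there is one more tool, called after "Call:" as a command line: name --pt "numbers of a row" for each row, then --argument value for the rest. send_rows: Moves the arm, as the interface text tells. Its arguments: {"type":"object","properties":{"steps":{"type":"array","items":{"type":"array","items":{"type":"number"}}},"squeeze":{"type":"number"}},"required":["steps"]}

```bash
mkdir -p pics; python3 - <<'E'
from plant import ctrl
import cv2,numpy as np
np.set_printoptions(precision=4,suppress=True)
for n in("scene","side"):
    im=ctrl.read_camera(n); cv2.imwrite(f"pics/{n}0.png",im[...,::-1]); print(n,ctrl.calibration(n))
print(ctrl.calibration("wrist")); print(ctrl.get_state())
E
```

```text
scene {'intrinsics': array([[613.5491,   0.    , 318.024 ],
       [  0.    , 613.5491, 237.8206],
       [  0.    ,   0.    ,   1.    ]]), 'extrinsics': array([[-0.5685,  0.8226,  0.01  ,  0.2671],
       [-0.5647, -0.399 ,  0.7224,  0.2687],
       [ 0.5982,  0.405 ,  0.6914, -1.3851],
       [ 0.    ,  0.    ,  0.    ,  1.    ]])}
side {'intrinsics': array([[478.8087,   0.    , 312.4905],
       [  0.    , 478.8087, 239.1862],
       [  0.    ,   0.    ,   1.    ]]), 'extrinsics': array([[ 0.9453, -0.3261,  0.0116, -0.4552],
       [ 0.1959,  0.5958,  0.7789, -0.1378],
       [-0.2609, -0.734 ,  0.627 , -0.7508],
       [ 0.    ,  0.    ,  0.    ,  1.    ]])}
{'intrinsics': array([[421.3421,   0.    , 322.1604],
       [  0.    , 421.3421, 240.7722],
       [  0.    ,   0.    ,   1.    ]]), 'tool_from_camera': array([[ 0.0002,  0.9639,  0.2662,  0.0668],
       [ 1.    , -0.0001, -0.0004, -0.0008],
       [-0.0004,  0.2662, -0.9639, -0.1342],
       [ 0.    ,  0.    ,  0.    ,  1.    ]])}
{'time': 0.1, 'qpos': array([ 0.956 ,  0.2871,  1.578 ,  0.    ,  1.2786, -0.15  ]), 'dq': array([ 0.0002, -0.0015, -0.0036, -0.0015, -0.0012,  0.001 ]), 'joint_efforts': array([  0.0011, -40.7298, -29.3699,  -0.0001,   0.0034,   0.    ]), 'eef_pos': array([0.3022, 0.6029, 0.238 ]), 'tcp_rot': array([ 0.2303,  0.9731, -0.001 , -0.0004]), 'contact_force': array([ 1.3502, -0.3563, -0.3071]), 'wrist_torque': array([-0.0342,  0.0435,  0.0458]), 'finger_force': 0.0, 'opening': 1.0013351128492283}
```

View pics/scene0.png

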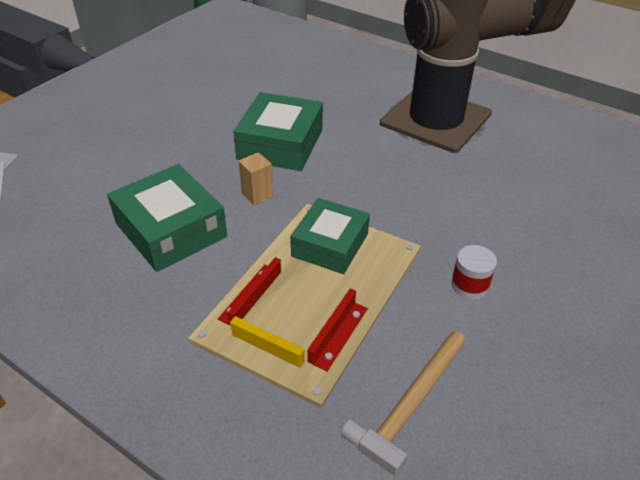

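View pics/side0.png

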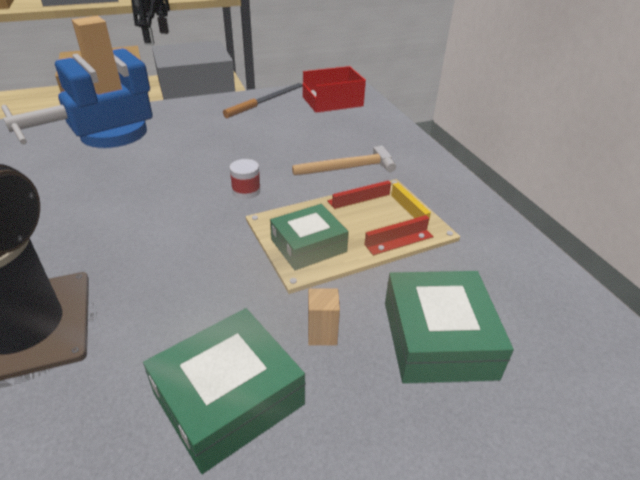

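Candidates for the case in the scene view: (330,235) on the board, (278,130) and (167,215) on the bench. The one on the board is the smallest, so I choose (330,235). The tin is at (475,272), the block at (256,180) and the hammer at (410,400). Next I measure.

```bash
cat >h.py <<'E'
from plant import ctrl
import cv2,numpy as np
from scipy.spatial.transform import Rotation as R
np.set_printoptions(precision=4,suppress=True)
def cam(n,st=None):
    c=ctrl.calibration(n);K=c["intrinsics"]
    if n=="wrist":
        T=np.eye(4);T[:3,:3]=R.from_quat(st["tcp_rot"]).as_matrix();T[:3,3]=st["eef_pos"];W=T@c["tool_from_camera"]
    else: W=np.linalg.inv(c["extrinsics"])
    return K,W
def ray(uv,z,K,W):
    uv=np.atleast_2d(np.asarray(uv,float))
    d=np.c_[(uv[:,0]-K[0,2])/K[0,0],-(uv[:,1]-K[1,2])/K[1,1],-np.ones(len(uv))]@W[:3,:3].T
    o=W[:3,3];return (o+d*((z-o[2])/d[:,2])[:,None])[:,:2]
def proj(p,K,W):
    p=np.atleast_2d(p);q=(p-W[:3,3])@W[:3,:3]
    return np.c_[K[0,0]*q[:,0]/-q[:,2]+K[0,2],K[1,1]*q[:,1]/q[:,2]+K[1,2]]
def masks(im):
    h=cv2.cvtColor(im,cv2.COLOR_RGB2HSV);H,S,V=cv2.split(h)
    return dict(green=((H>60)&(H<95)&(S>90)),yellow=((H>20)&(H<30)&(S>200)),red=(((H<6)|(H>174))&(S>180)),
      wood=((H>12)&(H<30)&(S>50)&(S<190)&(V>110)),white=((S<40)&(V>170)))
def blobs(m,amin=150):
    cs,_=cv2.findContours(m.astype(np.uint8),cv2.RETR_EXTERNAL,cv2.CHAIN_APPROX_NONE)
    return [c for c in cs if cv2.contourArea(c)>amin]
def quad(c):
    h=cv2.convexHull(c);P=cv2.arcLength(h,True)
    return cv2.approxPolyDP(h,0.025*P,True)[:,0]
E
python3 - <<'E'
from h import *
for n in("scene","side"):
    im=cv2.imread(f"pics/{n}0.png")[...,::-1].copy();K,W=cam(n);m=masks(im)
    print(n)
    for k in("wood","yellow","red","green","white"):
        for c in blobs(m[k],60):
            z={"wood":.012,"yellow":.044,"red":.044,"green":.062,"white":.062}[k]
            x,y=c[:,0].mean(0)
            if k in("white",) and cv2.contourArea(c)>8000: continue
            q=quad(c); w=ray(q,z,K,W)
            if .2<w[:,0].mean()<1.2 and abs(w[:,1].mean())<1: print(k,int(cv2.contourArea(c)),q.tolist(),w.round(3).tolist())
s=cv2.imread("pics/scene0.png")[190:410,180:430]
cv2.imwrite("pics/crop.png",cv2.resize(s,None,fx=2.7,fy=2.7,interpolation=cv2.INTER_CUBIC))
E
```

```text
scene
wood 2127 [[461, 333], [461, 347], [391, 441], [379, 434], [446, 339]] [[0.531, 0.307], [0.555, 0.318], [0.746, 0.307], [0.747, 0.289], [0.554, 0.293]]
wood 21167 [[306, 204], [420, 246], [321, 407], [189, 341]] [[0.422, -0.061], [0.398, 0.167], [0.758, 0.204], [0.78, -0.021]]
wood 987 [[259, 153], [271, 165], [272, 196], [253, 204], [239, 160]] [[0.346, -0.233], [0.364, -0.188], [0.44, -0.127], [0.479, -0.142], [0.389, -0.251]]
wood 82 [[13, 97], [0, 104], [0, 91]] [[0.504, -0.83], [0.539, -0.828], [0.505, -0.877]]
yellow 1348 [[230, 322], [237, 317], [302, 348], [302, 363], [233, 335]] [[0.735, 0.025], [0.721, 0.027], [0.712, 0.139], [0.732, 0.154], [0.75, 0.044]]
red 1971 [[351, 289], [366, 309], [326, 370], [308, 361], [308, 349]] [[0.577, 0.136], [0.598, 0.176], [0.723, 0.187], [0.725, 0.159], [0.708, 0.147]]
red 454 [[491, 276], [488, 286], [478, 292], [460, 288], [453, 279], [456, 267]] [[0.425, 0.304], [0.448, 0.308], [0.469, 0.301], [0.477, 0.274], [0.466, 0.257], [0.439, 0.249]]
red 1156 [[279, 259], [280, 271], [242, 317], [228, 323], [218, 318], [264, 265]] [[0.59, 
[... 2605 characters left out ...]
], [206, 404], [180, 365]] [[0.31, -0.171], [0.332, -0.242], [0.252, -0.268], [0.229, -0.2]]
white 2126 [[462, 286], [479, 329], [429, 330], [416, 287]] [[0.662, -0.19], [0.636, -0.272], [0.568, -0.252], [0.592, -0.169]]
white 552 [[329, 226], [299, 236], [288, 221], [316, 213]] [[0.519, 0.019], [0.459, 0.009], [0.453, 0.057], [0.51, 0.064]]
white 322 [[258, 164], [256, 169], [247, 173], [234, 172], [229, 166], [238, 159], [252, 159]] [[0.451, 0.273], [0.442, 0.254], [0.42, 0.244], [0.395, 0.257], [0.39, 0.284], [0.415, 0.308], [0.444, 0.299]]
white 127 [[375, 147], [382, 146], [390, 155], [392, 162], [387, 164]] [[0.724, 0.266], [0.742, 0.266], [0.74, 0.222], [0.731, 0.192], [0.716, 0.188]]
```

View pics/crop.png

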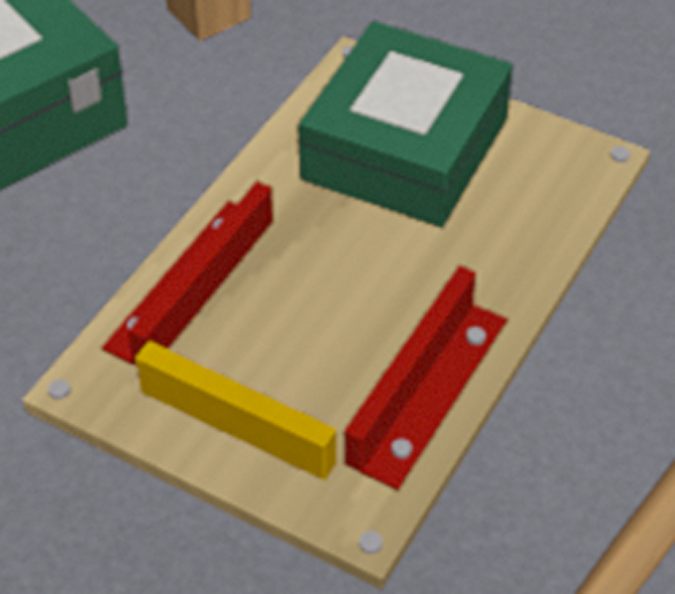

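The crop confirms it: a plain green case with a pale label at crop (408,120), i.e. scene (331,234). It sits about 25 mm right of the lane axis with a yaw of about +0.085. Next I move to a viewing pose with the wrist camera over the board.

Call:
send_rows --pt "-0.04 -0.03 0 8 1" --pt "-0.08 -0.06 0 16 1" --pt "-0.12 -0.09 0 24 1" --pt "-0.16 -0.12 0 32 1" --pt "-0.2 -0.15 0 40 0.5" --pt "-0.24 -0.185 0 48 0" --pt "-0.28 -0.215 0 56 0" --pt "-0.32 -0.245 0 57.4 0" --pt "-0.36 -0.275 0 57.4 0" --pt "-0.4 -0.31 0 57.4 0" --pt "-0.444 -0.342 0 57.4 0" --pt "-0.444 -0.342 0 57.4 0"

```text
time: 1.3
eef_pos: [0.5475, 0.0944, 0.2389]
tcp_rot: [0.671, 0.741, -0.0, 0.0]
contact_force: [-0.5, 1.9, 0.0]
opening: 0.496
finger_force: 0.0
```

Call:
send_rows --pt "0 0 0 0 0" --pt "0 0 0 0 0" --pt "0 0 0 0 0"

```text
time: 1.6
eef_pos: [0.5454, 0.1002, 0.2391]
tcp_rot: [0.669, 0.744, -0.0, -0.0]
contact_force: [-0.4, 0.2, -0.4]
opening: 0.503
finger_force: 0.0
```

```bash
python3 - <<'E'
from h import *
st=ctrl.get_state();im=ctrl.read_camera("wrist");cv2.imwrite("pics/w1.png",im[...,::-1])
np.save("w1.npy",np.r_[st["eef_pos"],st["tcp_rot"]]);print(st)
K,W=cam("wrist",st);m=masks(im)
for k in("wood","yellow","red","green","white"):
    for c in blobs(m[k],200):
        z={"wood":.012,"yellow":.044,"red":.044,"green":.062,"white":.062}[k]
        q=quad(c);w=ray(q,z,K,W);print(k,int(cv2.contourArea(c)),q.tolist(),w.round(3).tolist())
E
```

```text
{'time': 1.6, 'qpos': array([-0.0015,  0.0217,  1.875 ,  0.0004,  1.2456, -0.1078]), 'dq': array([ 0.0063, -0.0029, -0.0015, -0.0026, -0.0025, -0.0017]), 'joint_efforts': array([ -0.4786, -29.653 , -28.9852,  -0.0137,  -0.0033,   0.0023]), 'eef_pos': array([0.5454, 0.1002, 0.2391]), 'tcp_rot': array([ 0.6686,  0.7436, -0.0001, -0.0004]), 'contact_force': array([-0.3766,  0.1673, -0.418 ]), 'wrist_torque': array([ 0.019 ,  0.0564, -0.0427]), 'finger_force': 0.0, 'opening': 0.5032774307670739}
wood 259 [[172, 443], [169, 477], [154, 479]] [[0.419, -0.163], [0.416, -0.206], [0.401, -0.21]]
wood 445 [[163, 251], [182, 355], [172, 352]] [[0.408, 0.043], [0.427, -0.06], [0.418, -0.058]]
wood 73477 [[150, 105], [586, 110], [545, 358], [262, 355], [161, 229]] [[0.397, 0.167], [0.752, 0.201], [0.775, -0.026], [0.504, -0.052], [0.406, 0.063]]
red 2194 [[426, 310], [499, 311], [513, 325], [512, 336], [452, 343]] [[0.642, 0.025], [0.704, 0.03], [0.719, 0.019], [0.72, 0.009], [0.67, -0.004]]
red 716 [[380, 310], [380, 341], [355, 341], [356, 310]] [[0.603, 0.021], [0.607, -0.008], [0.586, -0.011], [0.583, 0.018]]
red 6972 [[362, 141], [524, 133], [536, 173], [364, 174]] [[0.57, 0.158], [0.691, 0.176], [0.707, 0.148], [0.575, 0.133]]
green 1486 [[199, 280], [213, 319], [201, 340], [181, 345], [173, 299]] [[0.455, 0.039], [0.467, 0.006], [0.458, -0.013], [0.442, -0.02], [0.434, 0.021]]
green 4810 [[300, 217], [311, 338], [265, 341], [230, 252], [268, 223]] [[0.529, 0.098], [0.547, -0.002], [0.51, -0.009], [0.478, 0.064], [0.505, 0.09]]
white 3507 [[274, 256], [279, 313], [206, 317], [198, 259]] [[0.512, 0.065], [0.519, 0.017], [0.461, 0.008], [0.453, 0.056]]
```

View pics/w1.png

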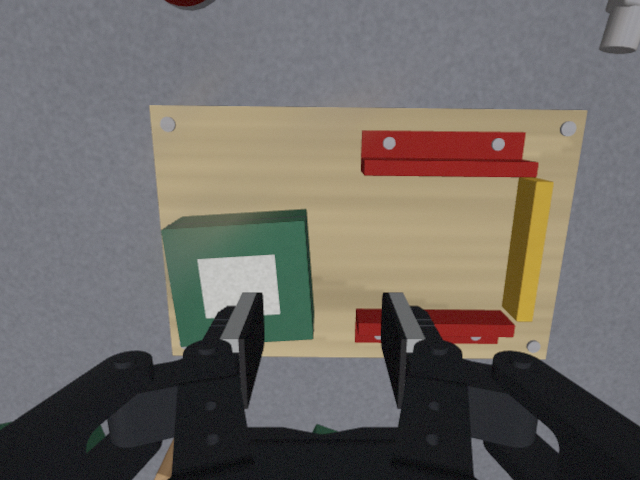

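```bash
cat >>h.py <<'E'
def rect(uv,z,K,W):
    (c,s,a)=cv2.minAreaRect((ray(uv,z,K,W)*1000).astype(np.float32)); a=(a+45)%90-45
    return np.array(c)/1000,np.array(s),a
E
python3 - <<'E'
from h import *
v=np.load("w1.npy");st=dict(eef_pos=v[:3],tcp_rot=v[3:])
for n,f in(("wrist","w1"),("scene","scene0"),("side","side0")):
    im=cv2.imread(f"pics/{f}.png")[...,::-1].copy();K,W=cam(n,st);m=masks(im)
    for c in blobs(m["wood"],10000): print(n,"board",*rect(cv2.convexHull(c)[:,0],.012,K,W))
    for c in blobs(m["white"],300):
        r=rect(c[:,0],.062,K,W)
        if np.linalg.norm(r[0]-[.486,.036])<.02: print(n,"label",*r)
E
```

```text
wrist board [0.5855 0.0697] [358.6245 229.2543] 5.484742164611816
wrist label [0.4863 0.0367] [59.7829 49.7224] 9.58510971069336
scene board [0.5888 0.0713] [364.9201 232.366 ] 5.522112846374512
scene label [0.4864 0.0362] [59.7176 49.5086] 9.253071784973145
side board [ 0.5835 -0.0016] [371.8748 365.9714] 4.744548797607422
side label [0.4849 0.0364] [61.1131 52.216 ] 10.011550903320312
```

Call:
send_rows --pt "-0.04 -0.025 0 0.6 0" --pt "-0.08 -0.05 0 0.6 0" --pt "-0.12 -0.07 0 0.6 0" --pt "-0.131 -0.076 0.02 0.6 0" --pt "-0.131 -0.076 0.06 0.6 0" --pt "-0.131 -0.076 0.1 0.6 0" --pt "-0.131 -0.076 0.13 0.6 0" --pt "-0.131 -0.076 0.15 0.6 0" --pt "-0.131 -0.076 0.15 0.6 0"

```text
time: 2.55
eef_pos: [0.4814, -0.0376, 0.0861]
tcp_rot: [0.672, 0.74, -0.002, -0.003]
contact_force: [-0.7, -0.2, 0.2]
opening: 0.501
finger_force: 0.0
```

```bash
python3 - <<'E'
from h import *
st=ctrl.get_state();a=ctrl.read_camera("wrist");b=ctrl.read_camera("side");print(st["eef_pos"],st["tcp_rot"])
cv2.imwrite("pics/c2.png",cv2.resize(np.vstack([a,b])[...,::-1],(400,600),interpolation=cv2.INTER_AREA))
E
```

```text
[ 0.4814 -0.0376  0.0861] [ 0.6725  0.7401 -0.0015 -0.0033]
```

View pics/c2.png

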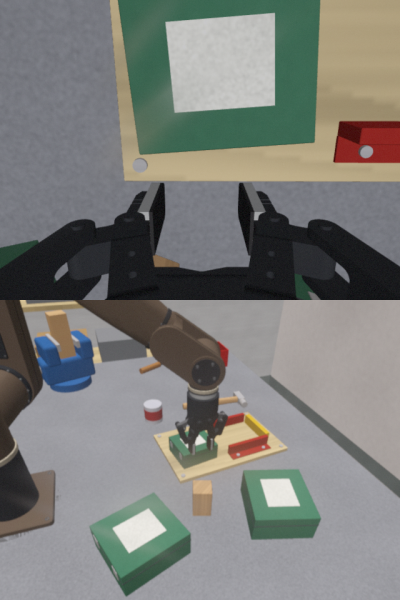

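The fingers (crop 150–250, 215) are clear of the case's near edge (about y=150), and the right rail is well off at (335,160). Next I descend and push sideways.

Call:
send_rows --pt "0 0 0.015 0 0" --pt "0 0 0.03 0 0" --pt "0 0 0.045 0 0" --pt "0 0 0.059 0 0" --pt "0 0 0.059 0 0" --pt "0 0 0.059 0 0"

```text
time: 3.25
eef_pos: [0.4848, -0.0395, 0.0311]
tcp_rot: [0.673, 0.74, 0.0, 0.001]
contact_force: [-1.4, 0.6, 0.7]
opening: 0.498
finger_force: 0.0
```

Call:
send_rows --pt "0.003 0 0 0 0" --pt "0.006 0 0 0 0" --pt "0.009 0 0 0 0" --pt "0.011 0.001 0 0 0" --pt "0.013 0.002 0 0 0" --pt "0.015 0.003 0 0 0" --pt "0.017 0.004 0 0 0" --pt "0.019 0.005 0 0 0" --pt "0.021 0.006 0 0 0" --pt "0.023 0.007 0 0 0" --pt "0.025 0.008 0 0 0" --pt "0.025 0.008 0 0 0"

```text
time: 4.45
eef_pos: [0.4898, -0.0143, 0.0304]
tcp_rot: [0.673, 0.74, -0.001, 0.0]
contact_force: [-1.1, -3.7, 0.9]
opening: 0.499
finger_force: 1.8
```

```bash
cat >>h.py <<'E'
C0=np.array([.586,.070]);A0=5.5
def lane(p):
    a=np.radians(A0);d=np.asarray(p)[:2]-C0;return np.array([d@[np.cos(a),np.sin(a)],d@[-np.sin(a),np.cos(a)]])*1000
def look(names=("wrist","side"),save=None):
    for n in names:
        st=ctrl.get_state();im=ctrl.read_camera(n);K,W=cam(n,st)
        if save: cv2.imwrite(f"pics/{save}_{n}.png",im[...,::-1])
        for c in blobs(masks(im)["white"],250):
            r=rect(c[:,0],.062,K,W)
            if abs(max(r[1])-60)<8 and abs(min(r[1])-50)<8: print(n,"case lane mm",lane(r[0]),"yaw",round(r[2]-A0,2),r[1])
    st=ctrl.get_state();x=R.from_quat(st["tcp_rot"]).as_matrix()
    print("tcp",st["eef_pos"],"lane",lane(st["eef_pos"]),"toolx yaw",np.degrees(np.arctan2(x[1,0],x[0,0]))-A0,"F",st["contact_force"],"t",st["time"])
E
python3 -c "
from h import *
look(save='s3')"
```

```text
wrist case lane mm [-96.0062 -12.3037] yaw 3.41 [59.9212 49.9295]
tcp [ 0.4898 -0.0143  0.0304] lane [-103.8097  -74.6488] toolx yaw 89.89608626623601 F [-1.3343 -3.692   1.9135] t 4.55
```

Call:
send_rows --pt "0.002 0 0 0 0" --pt "0.004 0 0 0 0" --pt "0.006 0 0 0 0" --pt "0.008 0 0 0 0" --pt "0.01 0 0 0 0" --pt "0.012 0 0 0 0" --pt "0.012 0 0 0 0" --pt "0.012 0 0 0 0"

```text
time: 5.35
eef_pos: [0.489, -0.0015, 0.0304]
tcp_rot: [0.673, 0.739, 0.001, 0.0]
contact_force: [-0.1, -1.1, 1.4]
opening: 0.497
finger_force: 0.9
```

```bash
python3 -c "
from h import *
look(save='s4')"
```

```text
wrist case lane mm [-92.37    -1.7897] yaw -0.13 [59.9449 49.8432]
tcp [ 0.489  -0.0016  0.0304] lane [-103.4448  -61.9377] toolx yaw 89.82711125916757 F [ 1.3294 -1.1868 -0.3778] t 5.45
```

Call:
send_rows --pt "0.0015 0 0 0 0" --pt "0.0015 0 0 0 0" --pt "-0.01 0 0 0 0" --pt "-0.025 0 0 0 0" --pt "-0.035 0 -0.01 0 0" --pt "-0.035 0 -0.04 0 0" --pt "-0.035 0 -0.08 0 0" --pt "-0.035 0 -0.11 0 0" --pt "-0.035 0 -0.11 0 0"

```text
time: 6.35
eef_pos: [0.4954, -0.0385, 0.1463]
tcp_rot: [0.674, 0.739, 0.003, 0.005]
contact_force: [-0.4, -0.3, -0.5]
opening: 0.501
finger_force: 0.0
```

Call:
send_rows --pt "0.01 -0.005 0 8 0" --pt "0.02 -0.01 0 16 0" --pt "0.03 -0.015 0 24 0" --pt "0.04 -0.02 0 32 0" --pt "0.05 -0.025 0 40 0" --pt "0.06 -0.03 0 48 0" --pt "0.07 -0.035 0 56 0" --pt "0.08 -0.04 0 64 0" --pt "0.09 -0.048 0 72 0" --pt "0.095 -0.055 0 80 0" --pt "0.095 -0.06 0 88 0" --pt "0.095 -0.06 0 89.9 0"

```text
time: 7.55
eef_pos: [0.422, 0.052, 0.1394]
tcp_rot: [0.999, 0.046, -0.001, -0.0]
contact_force: [-0.4, -0.5, 0.1]
opening: 0.499
finger_force: 0.0
```

Call:
send_rows --pt "0 0 0 0 0" --pt "0 0 0 0 0" --pt "0 0 0 0 0"

```text
time: 7.85
eef_pos: [0.4232, 0.0519, 0.1401]
tcp_rot: [0.999, 0.048, -0.0, -0.0]
contact_force: [-0.7, -0.0, -0.2]
opening: 0.502
finger_force: 0.0
```

```bash
python3 -c "
from h import *
look(('wrist','side','scene'),save='s5')
print(ctrl.get_state()['qpos'])
v=[cv2.imread('pics/s5_'+n+'.png') for n in('wrist','scene')]
cv2.imwrite('pics/c5.png',cv2.resize(np.vstack(v),(400,600),interpolation=cv2.INTER_AREA))"
```

```text
wrist case lane mm [-92.19   -0.863] yaw -0.15 [59.6534 49.8758]
side case lane mm [-92.8894  -1.1043] yaw -0.16 [62.0526 53.1816]
scene case lane mm [-91.9623  -1.2682] yaw 0.07 [60.0354 49.9328]
tcp [0.4233 0.0521 0.1402] lane [-163.6457   -2.2317] toolx yaw -0.02548812432040215 F [ 0.0689 -0.969  -0.1492] t 8.0
[-0.1164 -0.1737  2.2496  0.0001  1.0659  1.3588]
```

View pics/c5.png

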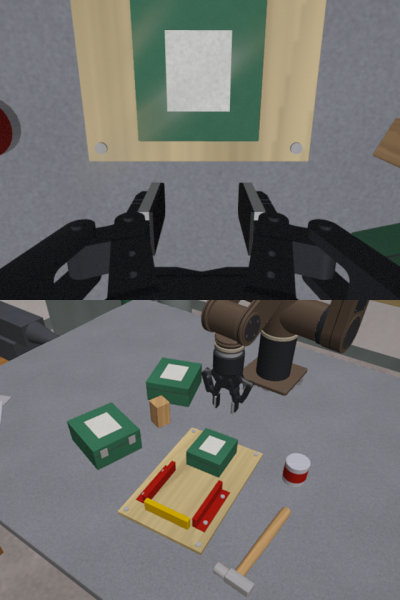

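The case sits straight at about y=-1 mm, and the fingers at (150–260, 215) are behind its back edge (row 140 in the crop). Next I descend behind it.

Call:
send_rows --pt "0 -0.001 0.03 0 0" --pt "0 -0.001 0.06 0 0" --pt "0 -0.001 0.085 0 0" --pt "0 -0.001 0.1 0 0" --pt "0 -0.001 0.11 0 0" --pt "0 -0.001 0.11 0 0" --pt "0 -0.001 0.11 0 0"

```text
time: 8.7
eef_pos: [0.4238, 0.0531, 0.0308]
tcp_rot: [0.999, 0.048, 0.0, 0.0]
contact_force: [0.6, 0.2, 0.7]
opening: 0.505
finger_force: 0.0
```

```bash
python3 -c "
from h import *
look(save='s6')"
```

```text
wrist case lane mm [-96.0736  -0.7736] yaw -0.04 [52.499  50.0695]
side case lane mm [-92.9686  -1.1041] yaw -0.16 [62.2488 53.1816]
tcp [0.4243 0.0531 0.0314] lane [-162.6278   -1.3495] toolx yaw -0.026599739337207495 F [-0.862  0.61  -0.338] t 8.8
```

Call:
send_rows --pt "0.003 0 0 0 0" --pt "0.006 0 0 0 0" --pt "0.009 0 0 0 0" --pt "0.013 0 0 0 0" --pt "0.017 0 0 0 0" --pt "0.021 0 0 0 0" --pt "0.025 0 0 0 0" --pt "0.029 0 0 0 0" --pt "0.033 0 0 0 0" --pt "0.037 0 0 0 0" --pt "0.041 0 0 0 0" --pt "0.044 0 0 0 0"

```text
time: 10.0
eef_pos: [0.4651, 0.0575, 0.0301]
tcp_rot: [0.999, 0.048, -0.003, -0.0]
contact_force: [-7.0, -0.3, 6.1]
opening: 0.498
finger_force: 3.8
```

```bash
python3 -c "
from h import *
look(('scene','side','wrist'),save='s7')"
```

```text
scene case lane mm [-54.9236  -0.7364] yaw -0.18 [60.2897 50.3093]
side case lane mm [-55.154   -0.6166] yaw -0.21 [62.1614 53.5716]
wrist case lane mm [-56.1746  -0.3902] yaw 0.02 [57.1588 49.9956]
tcp [0.466  0.0575 0.0301] lane [-120.6629   -0.9135] toolx yaw -0.004541820234235772 F [-4.2511 -0.3538  1.975 ] t 10.15
```

Call:
send_rows --pt "0.004 0 0 0 0" --pt "0.008 0 0 0 0" --pt "0.012 0 0 0 0" --pt "0.016 0 0 0 0" --pt "0.02 0 0 0 0" --pt "0.024 0 0 0 0" --pt "0.028 0 0 0 0" --pt "0.033 0 0 0 0" --pt "0.038 0 0 0 0" --pt "0.043 0 0 0 0" --pt "0.048 0 0 0 0" --pt "0.053 0 0 0 0"

```text
time: 11.35
eef_pos: [0.5202, 0.0624, 0.0303]
tcp_rot: [0.999, 0.048, 0.0, 0.0]
contact_force: [-2.8, -0.8, -1.7]
opening: 0.499
finger_force: 1.3
```

```bash
python3 -c "
from h import *
look(('scene','side','wrist'),save='s8')
v=[cv2.imread('pics/s8_'+n+'.png') for n in('wrist','scene')]
cv2.imwrite('pics/c8.png',cv2.resize(np.vstack(v),(400,600),interpolation=cv2.INTER_AREA))"
```

```text
scene case lane mm [ 0.2793 -1.098 ] yaw -0.17 [60.0598 50.4366]
side case lane mm [ 0.0083 -1.3439] yaw -0.16 [62.422  53.1489]
wrist case lane mm [-0.6111 -0.7949] yaw -0.03 [57.2584 49.9806]
tcp [0.5212 0.0624 0.031 ] lane [-65.2078  -1.3606] toolx yaw -0.03469252740388562 F [-0.8876  0.287  -0.8743] t 11.5
```

View pics/c8.png

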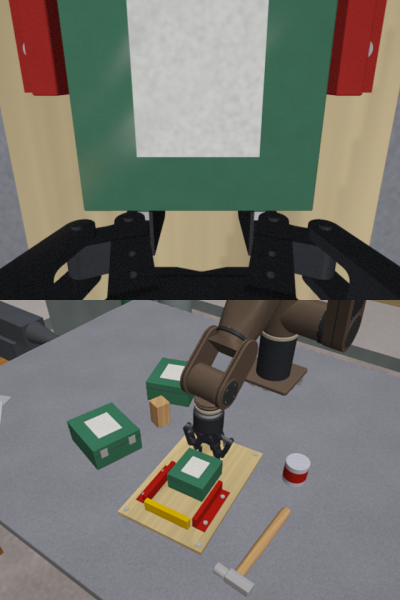

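In the crop the case enters the lane centred between the rail ends, at (45,90) and (350,90). The outer finger linkages look wide, so I back off, raise slightly and narrow the fingers for more rail clearance, then continue.

Call:
send_rows --pt "-0.006 0 -0.004 0 0" --pt "-0.006 0 -0.008 0 -0.3" --pt "-0.006 0 -0.008 0 -0.3" --pt "-0.006 0 -0.008 0 -0.3" --pt "-0.006 0 -0.008 0 -0.3" --pt "-0.003 0 -0.008 0 -0.3" --pt "0.0 0 -0.008 0 -0.3" --pt "0.004 0 -0.008 0 -0.3" --pt "0.008 0 -0.008 0 -0.3" --pt "0.012 0 -0.008 0 -0.3" --pt "0.016 0 -0.008 0 -0.3" --pt "0.02 0 -0.008 0 -0.3"

```text
time: 12.7
eef_pos: [0.5375, 0.0644, 0.0378]
tcp_rot: [0.999, 0.048, -0.004, -0.0]
contact_force: [-8.2, -1.1, 6.6]
opening: 0.347
finger_force: 3.8
```

```bash
python3 -c "
from h import *
look(('scene','side','wrist'),save='s9')"
```

```text
scene case lane mm [17.6726 -0.9454] yaw 0.06 [60.2234 50.2365]
side case lane mm [17.6908 -0.7859] yaw -0.14 [61.9091 53.4968]
wrist case lane mm [17.9544 -0.6097] yaw 0.01 [58.9189 50.004 ]
tcp [0.5387 0.0644 0.0378] lane [-47.6069  -1.0116] toolx yaw -0.010945149089979012 F [-3.4259 -0.0239  1.0005] t 12.85
```

Call:
send_rows --pt "0.004 0 0 0 -0.3" --pt "0.008 0 0 0 -0.3" --pt "0.012 0 0 0 -0.3" --pt "0.016 0 0 0 -0.3" --pt "0.02 0 0 0 -0.3" --pt "0.024 0 0 0 -0.3" --pt "0.028 0 0 0 -0.3" --pt "0.032 0 0 0 -0.3" --pt "0.036 0 0 0 -0.3" --pt "0.04 0 0 0 -0.3" --pt "0.044 0 0 0 -0.3" --pt "0.047 0 0 0 -0.3"

```text
time: 14.05
eef_pos: [0.5854, 0.0688, 0.0377]
tcp_rot: [0.999, 0.048, -0.002, -0.0]
contact_force: [-6.7, -0.5, 2.5]
opening: 0.348
finger_force: 2.7
```

Call:
send_rows --pt "0.001 0 0 0 -0.3" --pt "0.002 0 0 0 -0.3" --pt "0.003 0 0 0 -0.3" --pt "0.004 0 0 0 -0.3" --pt "0.005 0 0 0 -0.3" --pt "0.006 0 0 0 -0.3" --pt "0.006 0 0 0 -0.3"

```text
time: 14.75
eef_pos: [0.5926, 0.0694, 0.0383]
tcp_rot: [0.999, 0.048, 0.0, -0.0]
contact_force: [-1.6, -0.0, -2.2]
opening: 0.345
finger_force: 1.2
```

```bash
python3 -c "
from h import *
look(('scene','side','wrist'),save='s10')"
```

```text
scene case lane mm [73.0341 -1.2503] yaw 0.07 [60.0941 50.3189]
side case lane mm [72.5052 -0.7531] yaw -1.19 [60.8858 53.8859]
wrist case lane mm [72.0338 -0.8787] yaw -0.02 [59.3855 50.1459]
tcp [0.5927 0.0693 0.0384] lane [ 6.5627 -1.2877] toolx yaw -0.03200713180286385 F [-1.8546 -0.6496 -1.91  ] t 14.9
```

Push on in 1 mm rows until the force rises at the stop.

Call:
send_rows --pt "0.001 0 0 0 -0.3" --pt "0.002 0 0 0 -0.3" --pt "0.003 0 0 0 -0.3" --pt "0.003 0 0 0 -0.3"

```text
time: 15.3
eef_pos: [0.5942, 0.0696, 0.0385]
tcp_rot: [0.999, 0.048, -0.002, 0.0]
contact_force: [-8.0, -0.1, 2.3]
opening: 0.347
finger_force: 3.9
```

Call:
send_rows --pt "0.001 0 0 0 -0.3" --pt "0.002 0 0 0 -0.3" --pt "0.002 0 0 0 -0.3"

```text
time: 15.6
eef_pos: [0.5942, 0.0696, 0.0385]
tcp_rot: [0.999, 0.048, -0.005, 0.0]
contact_force: [-13.7, -3.4, 8.1]
opening: 0.349
finger_force: 7.2
```

Call:
send_rows --pt "0.001 0 0 0 -0.3" --pt "0.002 0 0 0 -0.3" --pt "0.002 0 0 0 -0.3"

```text
time: 15.9
eef_pos: [0.5941, 0.0695, 0.0385]
tcp_rot: [0.999, 0.048, -0.008, 0.0]
contact_force: [-21.3, -3.7, 13.8]
opening: 0.35
finger_force: 10.4
```

Call:
send_rows --pt "-0.005 0 0 0 -0.3" --pt "-0.01 0 0 0 -0.3" --pt "-0.02 0 0 0 -0.3" --pt "-0.03 0 0 0 -0.3" --pt "-0.04 0 -0.01 0 -0.3" --pt "-0.045 0 -0.03 0 -0.3" --pt "-0.05 0 -0.06 0 -0.3" --pt "-0.05 0 -0.09 0 -0.3" --pt "-0.05 0 -0.12 0 -0.3" --pt "-0.05 0 -0.15 0 -0.3" --pt "-0.05 0 -0.15 0 -0.3" --pt "-0.05 0 -0.15 0 -0.3"

```text
time: 17.1
eef_pos: [0.5498, 0.0653, 0.1889]
tcp_rot: [0.999, 0.048, 0.001, 0.0]
contact_force: [0.1, 0.3, -0.6]
opening: 0.352
finger_force: 0.0
```

```bash
python3 -c "
from h import *
look(('scene','side','wrist'),save='s11')
v=[cv2.imread('pics/s11_'+n+'.png') for n in('wrist','side')]
cv2.imwrite('pics/c11.png',cv2.resize(np.vstack(v),(400,600),interpolation=cv2.INTER_AREA))"
```

```text
scene case lane mm [74.483  -1.1514] yaw 0.01 [59.928  50.1334]
side case lane mm [72.6744 -0.9244] yaw -1.81 [60.774  54.0933]
tcp [0.5484 0.0653 0.1863] lane [-37.8672  -1.0481] toolx yaw -0.033461096156495174 F [-0.4933 -0.3653  1.0105] t 17.25
```

View pics/c11.png

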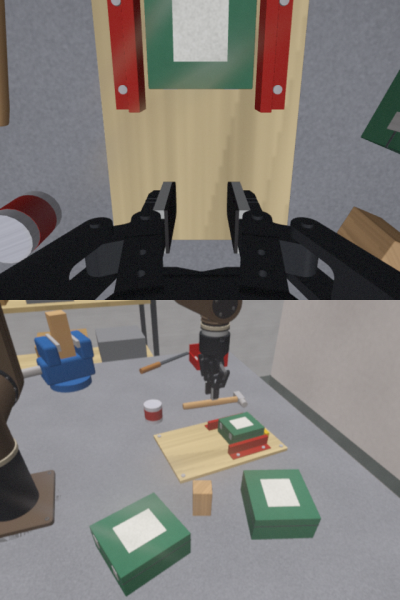

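The case is home: the scene view puts it at x=74.5, y=-1.2 mm, yaw 0. The wrist crop shows it between the rails at (200,40), with board visible on both sides. The push force rose to 21 N with no further motion, so it is against the stop, and the hand is clear.

```bash
python3 -c "
from plant import ctrl
print(ctrl.sign_off())"
```

```text
the job is handed in; nothing more can be done
None
```

The green rivet case is home, square against the yellow end stop and about 1 mm off the lane's centre line. I saw no contact with the rails, left the tin, block and hammer alone, finished with the hand clear, and signed the job off at about 17 s.

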